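# Nip a roller in the length gauge

### The arm

A 7-joint arm with a two-finger parallel gripper is mounted at the origin on the work surface. World frame = base frame: x ahead of the robot, y to its left, z up, the work surface at z = 0. Lengths are in m, angles in rad, forces in N, time in s.
With the tool pointing down it reaches from about 0.4 to 0.85 m from the base axis. Payload 10.4 kg.
Tool frame: the origin (TCP) lies at the very end of the fingers, on their centre line; the grasp point (between the pads) lies r.pinch_z behind it (r.pinch_z is the distance from the TCP to the grasp point, in m); z points along the fingers, x is the direction in which the jaws open and shut, and the axes are right-handed (so a half turn about z gives the same grasp; the last joint's range is limited). The gripper opens to 87 mm and grips with 3 to 60 N. Pads are 19 mm wide; open, the fingers measure 117 mm over their backs; the gripper's body (75 mm by 190 mm) begins 51 mm behind the grasp point.
Start: joints at [-1.285, 0.332, -0.065, 1.46, 0.022, 1.35, -0.088], TCP at [0.19, 0.595, 0.223] pointing down, gripper open.
Joint ranges: [-2.6, 2.6], [-0.5, 2.12], [-1.47, 1.34], [0.16, 2.42], [-1.27, 4.41], [0.06, 2.06], [-2.6, 2.6]. Speed limits (rad/s): [2.22, 2.22, 2.79, 2.79, 3.14, 3.14, 3.14].

### API

Orientations are given as a unit quaternion [x, y, z, w].
In Python, from bench import r gives the robot as it stands.
- The arm moves only by the tool carry_out, never from a script. Its argument "increments" is text: rows parted by semicolons, each of 7 numbers parted by spaces: the turn, a rotation vector about the tool's x, y, z in degrees, then the shift along the tool's x, y, z in m, then the finger opening in m, from 0 to 0.087. A call has exactly 5 rows; each row is the pose to reach, as a shift and turn from the pose measured when the call began, along the tool's axes at that moment; what a row does not reach only later rows make up. A row lasts 1/8 s, in which the tool goes at most 62.5 mm and 10.7 degrees, less where a joint would pass 70% of its speed; a pose out of reach is approached as far as the arm can. A call with a gripper value outside its range is refused whole. The fingers move at their own pace and stop on an object; "squeeze" is the grip in N (left out, the last holds). Time passes only in rows, so rows that repeat a pose let the fingers close, or fill a call up. It gives the time, the measured TCP pose, the force and the opening at its end, in the units of the state.
- r.read_state(): the state, without advancing time (a new reading comes with each control period).
- r.camera(name): name is "side" or "top"; returns (picture, depth): 420x560x3 uint8, blue, green, red; 420x560 float32, m along the optical axis (not along the pixel's ray), 0 where there is no reading.
- r.camera_model(name): a dict with "K" (3x3 intrinsics, pixels), "extrinsics" (4x4, takes a point from camera to world coordinates). Camera axes: x right, y down, z forward; pixel columns grow to the right and rows downward; lengths in m; the calibration is good to about 2 mm. A picture is of the moment at which its call begins. camera_model takes no time and is no camera call.
- r.close_job(): hands the job in, once; it reports no verdict.
The state is a dict: "time": time; "joint_positions": joint angles; "joint_vel": joint speeds; "joint_torque": joint torques, N m; "ee_pos": TCP position; "eef_rot": TCP orientation; "ft_force": force on the tool from outside, world axes, zero at the start; "torque": the same for the moment, N m; "width": finger opening in m.
Only numpy, scipy, OpenCV 4.12 (cv2) and the standard library are available. Lean on these libraries where they do the work, as an engineer would, in place of code of your own. Each camera call takes 0.05 s, during which the arm holds its last target.

### The job

Mount the red-banded steel roller in the blue length gauge: squeeze the red trigger bar against the black post to free the ratchet, slide the yellow carriage back and lay the roller in the two V rests. Then, with the trigger free so that the ratchet catches, push the carriage up until its brass spring nose holds the roller against the anvil; once you have let go the nose must stay about half-way in, neither barely touching nor bottomed out, and never squeezed hard. Leave the other rollers and the oil bottle where they are.

Things in the scene. Friction and masses are not known exactly. Their poses are not given: they have to be found in the camera images.
- roller: the steel roller to mount, a plain cylinder 30 mm in diameter and 120 mm long, 0.25 kg or somewhat more or less, with an 8 mm red band near each end. Origin at its centre, its x axis along the cylinder; either end may go first. It starts lying in one of the tray's three slots, its axis 31 mm above the table.
- gauge: the length gauge, fixed to the bench: blue base 80 x 360 mm under a dark steel rail 44 mm wide, rail top 30 mm above the bench. Origin on the bench under the rail's centre line; z up, y along the rail towards the anvil. In this frame the two V rests (each 14 mm long in y, 47 mm across, 66 mm high) are at y = 18 and 92 mm. Low steel teeth 5 mm apart on the rail are the ratchet's rack.
- anvil_face (a point): centre of the anvil block's face (block 96 mm high), 68 mm above the bench, y = 150 mm in the gauge's frame; axes as the gauge. Out of it, towards the rests, sticks the anvil: a round-ended steel spindle 16 mm thick, by 10 to 28 mm. How far differs each time and is not reported; it does not give. The roller ends up pressed against it.
- rests (a point): centre point, on its axis, of a roller lying along y midway over the two V rests: 68 mm above the bench, y = 55 mm in the gauge's frame; axes as the gauge. A roller laid with its centre here clears the spindle by 7 to 25 mm; pushed by the nose it slides on through the rests with 1 to 3.5 N.
- carriage: the yellow carriage on the rail, 60 mm wide, top 81 mm above the bench. Origin on the rail's centre line at its underside, 36 mm above the bench; axes as the gauge. Flat back face 45 mm to -y of the origin, front 30 mm to +y. Slides only along y, with 2 to 4 N of drag, from the rear stop (origin at y = -130 mm in the gauge's frame) 105 mm forward. Pushed on its back it clicks forward with up to 3 N more.
- sleeve_end (a point): centre of the end of the steel sleeve in front (+y) of the carriage, 79 mm ahead of its origin, 68 mm above the bench. The brass spring nose, 12 mm thick, sticks 16 mm out when free, round tip towards +y. It gives way at 4 N, then 0.45 N more per mm: half-way in (8 mm, its black ring reaching the sleeve) at 7.6 N, bottomed at 16 mm and 11 N.
- carriage_grip (a point): a point above the carriage's origin, 112 mm above the bench, between post and trigger; moves with the carriage, axes as the gauge. The black post, fixed to the carriage, 40 mm wide along x, 125 mm high, has its outer face 22 mm to +y of here. Post and trigger are pinched from above along y: 46 mm across when free, 30 mm when fully squeezed, then centred 7 mm to +y of here.
- trigger (a point): centre of the red trigger bar: 12 mm thick, 40 mm long, 18 mm to -y of the grip point when free. Squeezed to the post (under 1 N) it moves 16 mm and lifts the ratchet pawl: the carriage slides both ways. While it is pressed nothing holds: on opening the fingers a loaded nose drives the carriage back. With it free the ratchet stops the carriage from going back, after 1 to 6 mm of play.
- tray: orange roller tray, fixed, 150 x 280 mm and 8 mm thick, with black V chocks for three rollers lying along its x, 85 mm apart along its y. Origin on the bench under its centre.
- grey_roller: a grey plastic roller, 30 mm in diameter, 100 mm long, in another slot of the tray; to be left alone. Origin at its centre, x along it.
- brass_roller: a brass roller, 30 mm in diameter, 110 mm long, in another slot of the tray; to be left alone. Origin at its centre, x along it.
- oil_bottle: a white oil bottle with a red cap, 56 mm in diameter, 130 mm high, standing on the bench; to be left alone. Origin at the centre of its foot.

How it is judged:
At the end, for the whole second after the job is handed in: The red-banded roller lies at rest in both V rests (axis within 4 mm and 0.08 rad), nipped by the let-go carriage's nose with 5.2 to 10.2 N (nose about 3 to 14 mm of its 16 mm in); other rollers and bottle within 20 mm of their start, bottle upright (contact force between roller and carriage between 5.2 and 10.2 N and x of roller in the frame of gauge between -0.004 and 0.004 m and z of roller in the frame of gauge between 0.064 and 0.072 m and y of roller in the frame of gauge between 0.055 and 0.086 m and angle between the x axis of roller and the y axis of gauge, either way round below 0.08 rad and linear speed of each of carriage, roller below 0.004 m/s and distance of each of grey_roller, brass_roller, oil_bottle from where it was at the start of the episode below 0.02 m and angle between oil_bottle's own z axis and vertical below 0.15 rad); the robot touches nothing.
It fails at once if the roller is squeezed hard by the carriage (over 18 N: the nose has bottomed out) (contact force between roller and carriage above 18 N).
It fails at once if the grey roller is disturbed (moved 30 mm) (distance of grey_roller from where it was at the start of the episode above 0.03 m).
It fails at once if the brass roller is disturbed (moved 30 mm) (distance of brass_roller from where it was at the start of the episode above 0.03 m).
It fails at once if the oil bottle is disturbed (moved 30 mm) (distance of oil_bottle from where it was at the start of the episode above 0.03 m).
It also fails if it takes over 67 s, if anything falls off the work surface, if the arm or the gripper's body presses on something with over 40 N, if the wrist force passes 120 N, or if a joint passes its speed limit or range.

## Working session

There is one attempt and no reset: what is moved stays moved. The work goes in short steps, Python scripts to look and compute and a tool call to move; the robot and the scene stay as the last step left them, time stands still between calls to the robot, and variables do not carry over. Pictures are saved under pics/ and viewed, and the job is handed in when it is done.

Besides the shell and the picture viewer there is one more tool, called after "Request:" as name(argument=value, ...) on one line, values as JSON. carry_out: Moves the arm, as the interface text tells. Its arguments: {"type":"object","properties":{"increments":{"type":"string"},"squeeze":{"type":"number"}},"required":["increments"]}

```bash
ls; mkdir -p pics
python3 - <<'E'
from bench import r
import cv2,numpy as np
print(r.read_state(), r.pinch_z)
for n in("side","top"):
    p,d=r.camera(n); cv2.imwrite(f"pics/{n}0.png",p); np.save(f"pics/{n}0.npy",d)
    print(r.camera_model(n))
E
```

```text
pics
{'time': 0.0, 'joint_positions': array([-1.28459724,  0.33287001, -0.06467893,  1.4609246 ,  0.02162222,
        1.34992688, -0.08852285]), 'joint_vel': array([ 6.05321114e-04,  4.22276629e-04,  2.38121502e-04, -9.04420740e-05,
       -6.45627803e-04,  2.05716947e-03, -1.76995771e-03]), 'joint_torque': array([ 1.50756728e-04, -6.23243666e+01,  2.48160877e-02, -3.89912724e+01,
       -6.13201456e-02,  3.95428156e-02,  1.40492457e-04]), 'ee_pos': array([0.18985393, 0.59505828, 0.22176305]), 'eef_rot': array([ 8.07443654e-01,  5.89944262e-01, -5.48956724e-04,  4.60357707e-04]), 'ft_force': array([-0.15033369,  1.0048021 ,  0.01993766]), 'torque': array([-0.0638984 ,  0.05825437, -0.0238856 ]), 'width': 0.0872579143584871} 0.0187
{'K': array([[388.52812585,   0.        , 282.63963418],
       [  0.        , 388.52812585, 208.71529089],
       [  0.        ,   0.        ,   1.        ]]), 'extrinsics': array([[-0.98250263, -0.10677508,  0.15260296,  0.44579408],
       [-0.18619159,  0.54279901, -0.81896394,  0.84713584],
       [ 0.00461221, -0.83304761, -0.55318207,  0.59752352],
       [ 0.        ,  0.        ,  0.        ,  1.        ]])}
{'K': array([[472.75298655,   0.        , 282.29866322],
       [  0.        , 472.75298655, 205.44225385],
       [  0.        ,   0.        ,   1.        ]]), 'extrinsics': array([[ 0.13517427, -0.9676111 ,  0.2132057 ,  0.3522794 ],
       [-0.99082081, -0.13169711,  0.03049588,  0.10561071],
       [-0.00142958, -0.2153709 , -0.97653127,  1.01788464],
       [ 0.        ,  0.        ,  0.        ,  1.        ]])}
```

View pics/side0.png

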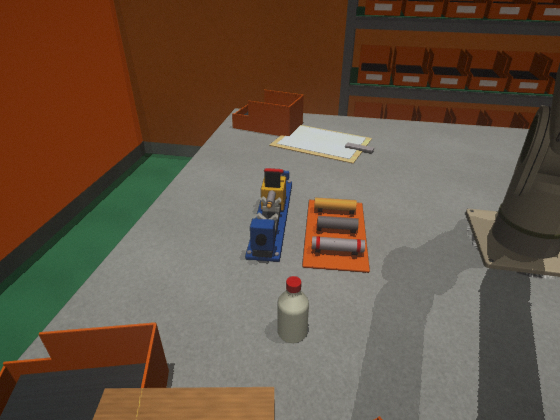

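View pics/top0.png

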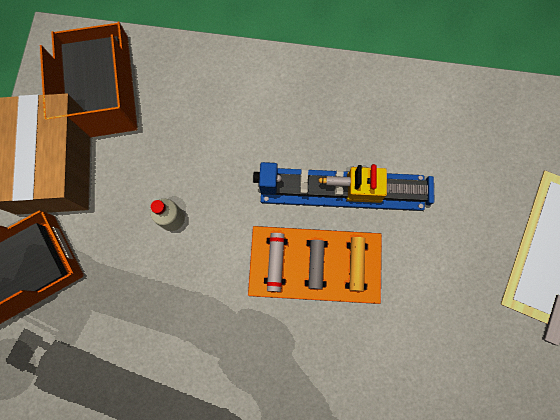

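The side view (gauge at about 270,215; tray at 337,235; bottle at 293,310) and the top view agree. The anvil is at the left in the top view (268,178), the carriage at (368,182) and the red-banded roller in the leftmost slot at (276,262). Next I measure them.

```bash
cat > h.py <<'E'
import cv2,numpy as np
from bench import r
def ray(n,px,z):
    m=r.camera_model(n);E=m["extrinsics"]
    d=E[:3,:3]@np.linalg.solve(m["K"],np.array([px[0],px[1],1.]))
    o=E[:3,3]; return o+d*(z-o[2])/d[2]
def proj(n,P):
    m=r.camera_model(n);E=m["extrinsics"]
    c=E[:3,:3].T@(np.asarray(P,float)-E[:3,3]); p=m["K"]@c; return p[:2]/p[2]
def mask(p,lo,hi):
    return cv2.inRange(cv2.cvtColor(p,cv2.COLOR_BGR2HSV),lo,hi)
def blobs(m,amin=30):
    n,l,s,c=cv2.connectedComponentsWithStats(m)
    return [(s[i].tolist(),c[i].round(1).tolist(),l==i) for i in range(1,n) if s[i,4]>=amin]
def zoom(p,x0,y0,x1,y1,f,name):
    q=cv2.resize(p[y0:y1,x0:x1],None,fx=f,fy=f,interpolation=cv2.INTER_CUBIC); cv2.imwrite(name,q)
E
python3 - <<'E'
from h import *
p=cv2.imread("pics/top0.png")
zoom(p,240,150,440,310,4,"pics/z0.png")
for nm,lo,hi,z in [("orange",(5,170,120),(16,255,255),.008),("blue",(100,120,40),(125,255,255),.01),("red",(174,120,80),(180,255,255),0.04),("red2",(0,150,80),(4,255,255),0.04),("yellow",(22,150,100),(32,255,255),.081)]:
    for s,c,m in blobs(mask(p,lo,hi)):
        pts=np.argwhere(m)[:,::-1].astype(np.float32)
        q=cv2.minAreaRect(pts); b=cv2.boxPoints(q)
        W=np.array([ray("top",x,z) for x in b]).round(4)
        if 200<c[0]<450: print(nm,s,c,b.round(1).tolist(),W[:,:2].tolist())
d=np.load("pics/top0.npy"); print(d[180:190:4,340:420:8].round(3))
E
```

```text
orange [248, 226, 134, 78, 6595] [315.6, 265.1] [[247.60000610351562, 295.70001220703125], [251.60000610351562, 225.60000610351562], [384.0, 233.1999969482422], [379.8999938964844, 303.29998779296875]] [[0.3707, 0.1832], [0.5195, 0.197], [0.5415, -0.0886], [0.3926, -0.0935]]
blue [259, 162, 166, 48, 1849] [317.3, 193.1] [[257.6000061035156, 201.8000030517578], [259.6000061035156, 161.8000030517578], [425.8999938964844, 170.10000610351562], [423.8999938964844, 210.10000610351562]] [[0.5732, 0.1918], [0.6642, 0.2008], [0.6949, -0.1678], [0.6036, -0.1698]]
blue [308, 170, 28, 6, 143] [321.3, 172.6] [[308.0, 170.0], [335.0, 170.0], [335.0, 175.0], [308.0, 175.0]] [[0.6598, 0.0914], [0.6679, 0.0321], [0.6565, 0.0308], [0.6484, 0.09]]
blue [387, 173, 33, 7, 164] [402.3, 176.4] [[386.79998779296875, 178.1999969482422], [387.0, 173.0], [419.0, 174.5], [418.79998779296875, 179.8000030517578]] [[0.6645, -0.0834], [0.6766, -0.0829], [0.6826, -0.1534], [0.6706, -0.1537]]
blue [428, 176, 6, 27, 159] [430.5, 189.1] [[428.0, 176.0], [433.0, 176.0], [433.0, 202.0], [428.0, 202.0]] [[0.6819, -0.1733]
[... 587 characters left out ...]
.3986, 0.116]]
yellow [351, 167, 36, 28, 550] [370.1, 182.2] [[350.70001220703125, 193.39999389648438], [351.70001220703125, 166.8000030517578], [386.5, 168.10000610351562], [385.5, 194.60000610351562]] [[0.6007, 0.0], [0.6571, 0.0039], [0.664, -0.0676], [0.6075, -0.0706]]
yellow [356, 237, 5, 47, 127] [357.9, 258.5] [[355.29998779296875, 282.8999938964844], [357.0, 236.89999389648438], [360.20001220703125, 237.0], [358.5, 283.0]] [[0.4222, -0.0278], [0.5132, -0.0219], [0.5138, -0.0282], [0.4228, -0.034]]
[[0.975 0.976 0.948 0.969 0.934 0.97  1.022 1.029 1.022 1.025]
 [0.98  0.981 0.945 0.971 0.931 0.968 1.02  1.021 1.019 1.022]
 [0.994 1.007 0.956 0.97  0.932 0.968 1.017 1.022 1.019 1.02 ]]
```

View pics/z0.png

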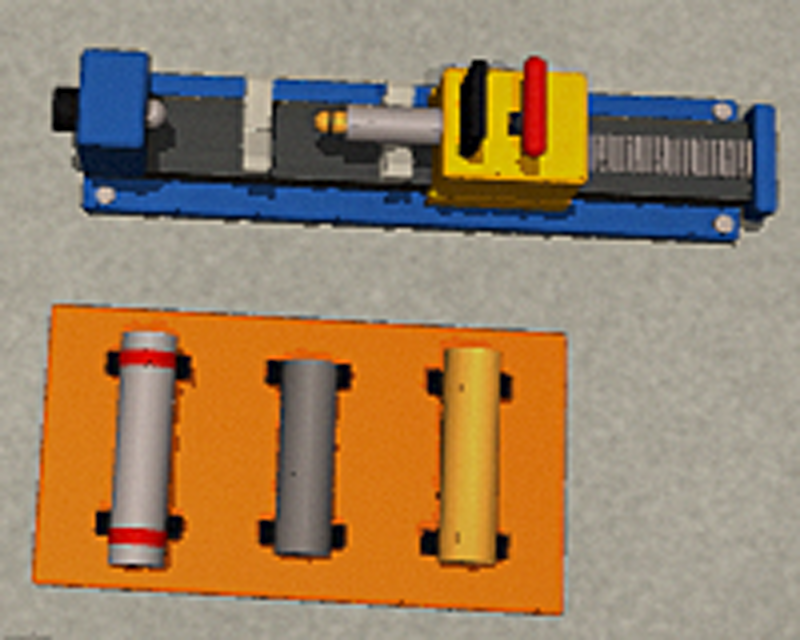

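The zoomed view shows the anvil block at zoom (115,110) with its ball-ended spindle at (155,112), the rests at (258,125) and (397,130), the nose at (330,121), the post at (475,105) and the trigger at (535,105). I cast rays through these.

```bash
python3 - <<'E'
from h import *
Z=lambda x,y,z:ray("top",(240+(x+.5)/4-.5,150+(y+.5)/4-.5),z)
a=Z(105,195,.012);b=Z(723,224,.012);c=Z(722,111,.012)
print("screws",a,b,c, np.linalg.norm(a-b),np.linalg.norm(b-c))
for nm,x,y,z in [("baseL",85,212,.012),("baseR",735,242,.012)]: print(nm,Z(x,y,z))
print("car back edge",Z(588,74,.081),Z(587,182,.081),"front top",Z(443,70,.081),Z(432,184,.081))
print("trigger",Z(537,60,.125),Z(537,155,.125),"postTop",Z(483,62,.125),Z(470,155,.125))
print("nose tip",Z(316,121,.068),"spindle tip",Z(166,112,.068))
print("rest1 top/bot",Z(258,80,.066),Z(258,170,.066),"rest2",Z(398,82,.066),Z(397,178,.066))
print("anvil blk top corners",Z(82,50,.096),Z(150,52,.096),Z(142,128,.096),Z(80,125,.096))
print("roller bands",ray("top",(276.6,238.9),.045),ray("top",(273.9,283.7),.045), "ends",Z(150,332,.031),Z(135,568,.031))
E
python3 - <<'E'
from h import *
# depth-based
d=np.load("pics/top0.npy");m=r.camera_model("top");E=m["extrinsics"]
v,u=np.mgrid[0:420,0:560]
P=np.linalg.inv(m["K"])@np.stack([u.ravel(),v.ravel(),np.ones(u.size)])*d.ravel()
W=(E[:3,:3]@P).T+E[:3,3]; W=W.reshape(420,560,3)
np.set_printoptions(suppress=True,precision=3)
print("car top z",[W[y,x].tolist() for y,x in [(190,370),(188,380),(180,384)]])
print("trigger",W[180,373],W[172,373],"post",W[176,359],"anvil",W[172,268],"base",W[203,330],"roller",W[262,275])
Q=W[(W[...,2]>.1)&(W[...,0]>.55)&(W[...,0]<.72)&(abs(W[...,1])<.2)]; print(len(Q),Q.min(0),Q.max(0))
E
```

```text
screws [0.58272791 0.17473889 0.012     ] [ 0.61204222 -0.16097883  0.012     ] [ 0.67575827 -0.15578059  0.012     ] 0.3369951273825225 0.06392774435472362
baseL [0.57182669 0.18419068 0.012     ]
baseR [ 0.60291472 -0.16816568  0.012     ]
car back edge [ 0.66405344 -0.067898    0.081     ] [ 0.60678197 -0.07244652  0.081     ] front top [0.65611313 0.00647273 0.081     ] [0.59509018 0.00569916 0.081     ]
trigger [ 0.65319582 -0.03422231  0.125     ] [ 0.60504533 -0.03875725  0.125     ] postTop [ 0.64858751 -0.00796494  0.125     ] [ 0.60064534 -0.00641622  0.125     ]
nose tip [0.62388178 0.06769737 0.068     ] spindle tip [0.61817406 0.14572562 0.068     ]
rest1 top/bot [0.64247569 0.10038567 0.066     ] [0.59424346 0.09429334 0.066     ] rest2 [0.65127744 0.02756118 0.066     ] [0.59971469 0.02240234 0.066     ]
anvil blk top corners [0.63704143 0.19140361 0.096     ] [0.64065494 0.1569226  0.096     ] [0.60040038 0.15541169 0.096     ] [0.59773361 0.18665686 0.096     ]
roller bands [0.49265285 0.13809946 0.045     ] [0.40094449 0.13088794 0.045     ] ends [0.5080513  0.13930861 0.031     ] [0.38556421 0.13008469 0.031     ]
car top z [[0.6136067635481737, -0.03867379402780752, 0.07888570709167952], [0.620178948152176, -0.0583300485514317, 0.08029888976063082], [0.3522794030520764, 0.10561071178221312, 1.0178846446795495]]
trigger [ 0.624 -0.037  0.117] [ 0.64  -0.035  0.117] post [ 0.626 -0.008  0.124] anvil [0.619 0.173 0.095] base [0.592 0.034 0.008] roller [0.445 0.135 0.044]
264 [ 0.607 -0.044  0.1  ] [ 0.658 -0.003  0.127]
```

```bash
cat >> h.py <<'E'
from scipy.spatial.transform import Rotation as R
GX=np.array([.9962,.0872]);GY=np.array([-.0872,.9962]);L0=.6266;S0=-.0485
def gw(x,y): # gauge->world xy
    return (L0+x)*GX+(S0+y)*GY
def wg(P): return np.array([P[:2]@GX-L0,P[:2]@GY-S0])
def go(x,y,z,ang):
    s=r.read_state();q=R.from_quat(s["eef_rot"]);p=s["ee_pos"]
    a=np.radians(ang);X=[np.cos(a),np.sin(a),0];Zt=[0,0,-1]
    T=R.from_matrix(np.array([X,np.cross(Zt,X),Zt]).T)
    rv=np.degrees((q.inv()*T).as_rotvec()); dp=q.inv().apply(np.array([x,y,z])-p)
    print("t",round(s["time"],2),"pos",p.round(4),"gauge",wg(p).round(4),"w",round(s["width"],4),"F",s["ft_force"].round(2),"q6",round(s["joint_positions"][6],2))
    print("turn",rv.round(2),"shift",dp.round(4),"len",np.linalg.norm(dp).round(3))
E
python3 -c "
from h import *
x,y=gw(0,-.022);print(x,y);go(x,y,.2,95)"
```

```text
0.63036652 -0.015592580000000002
t 0.1 pos [0.1898 0.5951 0.2218] gauge [-0.3856  0.6248] w 0.0874 F [ 0.34 -0.56  0.17] q6 -0.09
turn [-1.000e-02  7.000e-02 -2.269e+01] shift [-0.4479  0.6053  0.0224] len 0.753
```

Request:
carry_out(increments="0 0 -4 -0.036 0.048 0.0 0.087; 0 0 -8 -0.072 0.097 0.0 0.087; 0 0 -12 -0.108 0.145 0.0 0.087; 0 0 -17 -0.144 0.194 0.0 0.087; 0 0 -22.7 -0.18 0.242 0.0 0.087", squeeze=5)

```text
time: 0.72
ee_pos: [0.3665, 0.3481, 0.2219]
eef_rot: [0.674, 0.738, -0.001, 0.0]
ft_force: [1.2, 1.0, 0.5]
width: 0.0871
```

```bash
python3 -c "
from h import *
x,y=gw(0,-.022);go(x,y,.2,95)"
```

```text
t 0.72 pos [0.3665 0.3481 0.2219] gauge [-0.2311  0.3633] w 0.0871 F [1.22 0.97 0.54] q6 0.82
turn [-0.03  0.07  0.17] shift [-0.386   0.23    0.0223] len 0.45
```

Request:
carry_out(increments="0 0 0 -0.05 0.03 0.004 0.087; 0 0 0 -0.1 0.06 0.008 0.087; 0 0 0 -0.15 0.09 0.012 0.087; 0 0 0 -0.2 0.12 0.016 0.087; 0 0 0 -0.25 0.15 0.02 0.087")

```text
time: 1.35
ee_pos: [0.5392, 0.111, 0.2019]
eef_rot: [0.674, 0.738, -0.001, 0.0]
ft_force: [0.2, 0.6, -0.2]
width: 0.0872
```

```bash
python3 -c "
from h import *
x,y=gw(0,-.022);go(x,y,.2,95)"
```

```text
t 1.35 pos [0.5392 0.111  0.2019] gauge [-0.0798  0.1121] w 0.0872 F [ 0.24  0.63 -0.22] q6 1.43
turn [-0.04  0.07  0.19] shift [-0.1344  0.0793  0.002 ] len 0.156
```

Request:
carry_out(increments="0 0 0.2 -0.05 0.03 0 0.087; 0 0 0.2 -0.1 0.06 0.002 0.087; 0 0 0.2 -0.1344 0.0793 0.002 0.087; 0 0 0.2 -0.1344 0.0793 0.002 0.087; 0 0 0.2 -0.1344 0.0793 0.002 0.087")

```text
time: 1.98
ee_pos: [0.63, -0.0149, 0.1995]
eef_rot: [0.675, 0.737, -0.001, -0.0]
ft_force: [-0.1, 0.2, -0.8]
width: 0.0869
```

```bash
python3 -c "
from h import *
x,y=gw(0,-.022);go(x,y,.095,95)
for n in('side','top'):
  p,d=r.camera(n); cv2.imwrite(f'pics/{n}1.png',p)
  if n=='side': zoom(p,200,110,340,280,4,'pics/z1s.png')
  else: zoom(p,240,110,440,250,4,'pics/z1t.png')
"
```

```text
t 1.98 pos [ 0.63   -0.0149  0.1995] gauge [-0.0003 -0.0213] w 0.0869 F [-0.08  0.18 -0.8 ] q6 1.72
turn [-0.09  0.04  0.02] shift [-0.0006  0.0005  0.1045] len 0.105
```

View pics/z1s.png

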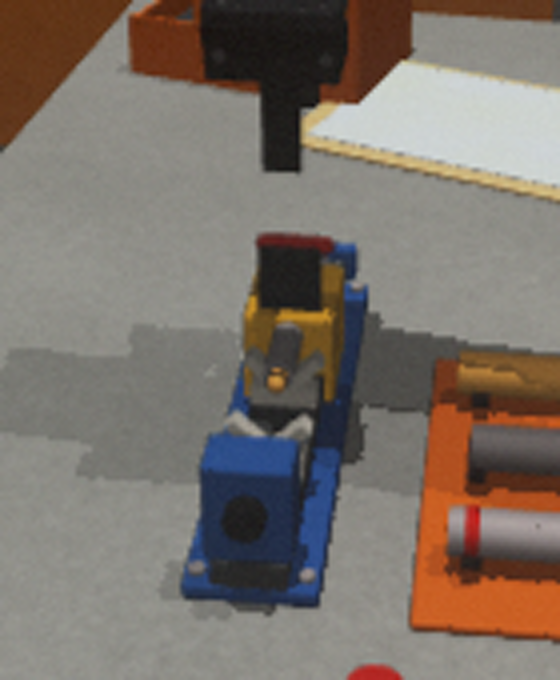

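The finger (zoom 281,130) is in line with the post (290,275), and the body's narrow side runs across the gauge. I go down and squeeze.

Request:
carry_out(increments="0 0 0 0 0 0.04 0.087; 0 0 0 0 0 0.08 0.087; 0 0 0 -0.0006 0.0005 0.102 0.087; 0 0 0 -0.0006 0.0005 0.102 0.087; 0 0 0 -0.0006 0.0005 0.102 0.06", squeeze=8)

```text
time: 2.7
ee_pos: [0.631, -0.014, 0.0993]
eef_rot: [0.675, 0.738, 0.0, 0.0]
ft_force: [-0.3, -0.3, 0.4]
width: 0.0827
```

Request:
carry_out(increments="0 0 0 0 0 0 0.04; 0 0 0 0 0 0 0.02; 0 0 0 0 0 0 0.02; 0 0 0 0 0 0 0.02; 0 0 0 0 0 0 0.02", squeeze=8)

```text
time: 3.32
ee_pos: [0.631, -0.0147, 0.0994]
eef_rot: [0.675, 0.738, -0.0, 0.001]
ft_force: [1.1, -2.7, 0.0]
width: 0.0349
```

```bash
python3 -c "
from h import *
x,y=gw(0,-.123);go(x,y,.097,95)"
```

```text
t 3.33 pos [ 0.631  -0.0147  0.0994] gauge [ 0.0008 -0.0212] w 0.0349 F [ 1.06 -2.66  0.02] q6 1.75
turn [0.05 0.06 0.13] shift [-0.1018 -0.001   0.0025] len 0.102
```

Request:
carry_out(increments="0 0 0 0 0 0 0.02; 0 0 0 0 0 0 0.02; 0 0 0 0 0 0 0.02; 0 0 0 0 0 0 0.02; 0 0 0 0 0 0 0.02", squeeze=15)

```text
time: 3.95
ee_pos: [0.631, -0.0147, 0.0993]
eef_rot: [0.675, 0.738, -0.0, 0.001]
ft_force: [0.3, -1.8, 0.1]
width: 0.0268
```

```bash
python3 -c "
from h import *
x,y=gw(0,-.123);go(x,y,.099,95)
for n in('side','top'):
  p,d=r.camera(n); cv2.imwrite(f'pics/{n}2.png',p)
  if n=='side': zoom(p,200,110,340,280,4,'pics/z2s.png')
  else: zoom(p,240,110,440,250,4,'pics/z2t.png')
"
```

```text
t 3.95 pos [ 0.631  -0.0147  0.0993] gauge [ 0.0008 -0.0212] w 0.0268 F [ 0.31 -1.78  0.14] q6 1.75
turn [0.05 0.06 0.13] shift [-0.1018 -0.001   0.0004] len 0.102
```

View pics/z2s.png

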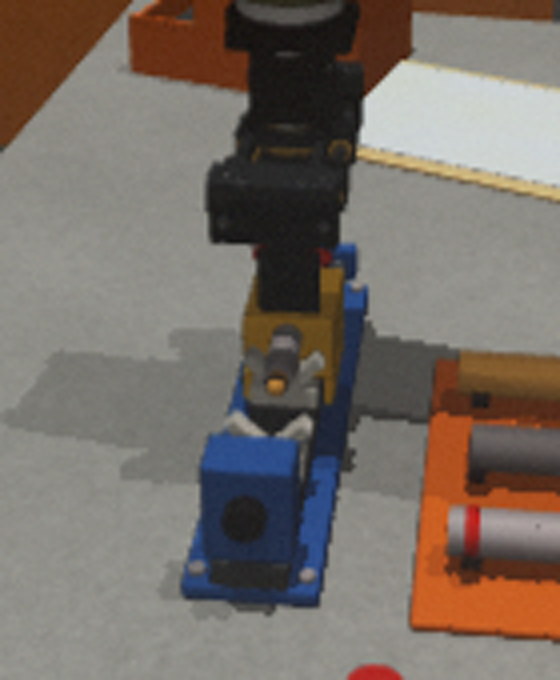

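View pics/z2t.png

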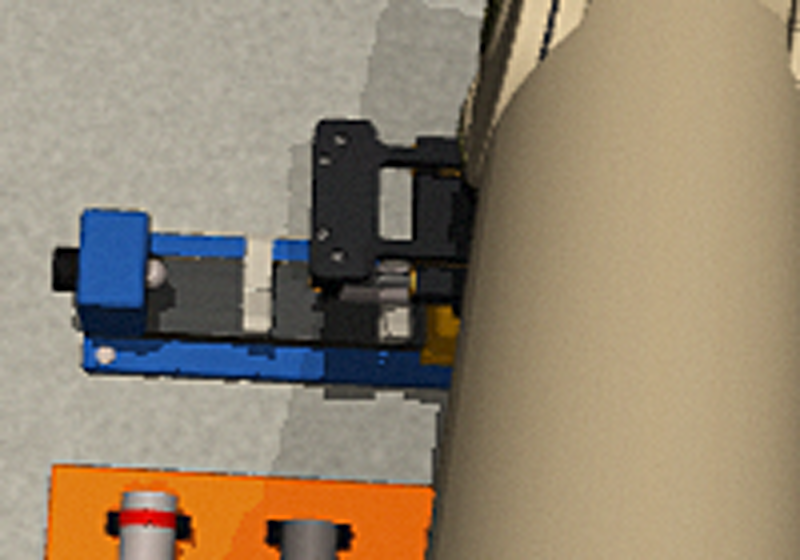

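The gripper holds post and trigger (the finger covers the post at zoom 288,280). I slide back about 92 mm, stopping short of the rear stop.

Request:
carry_out(increments="0 0 0 -0.01 -0.0002 0 0.02; 0 0 0 -0.03 -0.0004 0 0.02; 0 0 0 -0.055 -0.0006 0 0.02; 0 0 0 -0.08 -0.0008 0 0.02; 0 0 0 -0.092 -0.001 0 0.02", squeeze=15)

```text
time: 4.68
ee_pos: [0.639, -0.1063, 0.0994]
eef_rot: [0.675, 0.738, 0.001, 0.001]
ft_force: [3.2, 4.7, -1.3]
width: 0.0274
```

Request:
carry_out(increments="0 0 0 0 0 0 0.02; 0 0 0 0 0 0 0.02; 0 0 0 0 0 0 0.04; 0 0 0 0 0 0 0.06; 0 0 0 0 0 0 0.06")

```text
time: 5.3
ee_pos: [0.6388, -0.1058, 0.0993]
eef_rot: [0.674, 0.738, 0.001, 0.0]
ft_force: [0.2, -0.3, 0.2]
width: 0.0487
```

```bash
python3 -c "
from h import *
x,y=gw(0,-.113);go(x,y,.2,94.4)
p,d=r.camera('side'); cv2.imwrite('pics/side3.png',p);zoom(p,200,110,340,280,4,'pics/z3s.png')
"
```

```text
t 5.3 pos [ 0.6388 -0.1058  0.0993] gauge [ 0.0005 -0.1126] w 0.0487 F [ 0.24 -0.33  0.21] q6 1.91
turn [ 0.1  -0.05  0.77] shift [-0.0003 -0.0003 -0.1007] len 0.101
```

View pics/z3s.png

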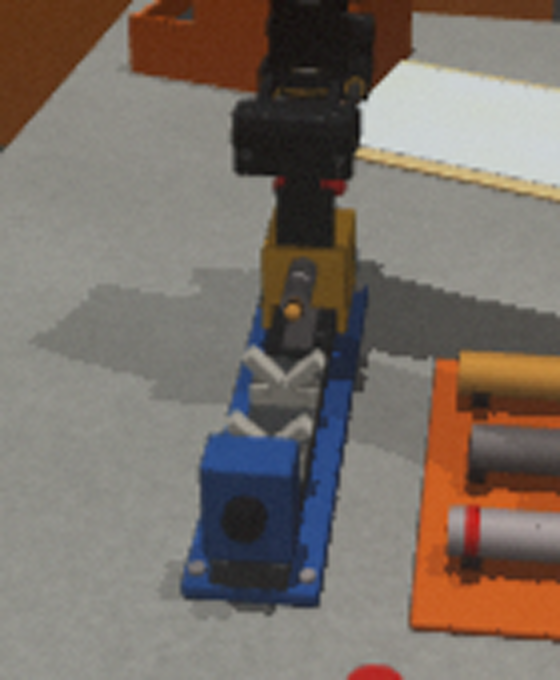

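The carriage slid back: the nose is now at zoom (293,308) and both rests are free. I rise and go to the roller.

Request:
carry_out(increments="0 0 0 0 0 0 0.087; 0 0 0 0 0 0 0.087; 0 0 0 0 0 -0.035 0.087; 0 0 0 0 0 -0.07 0.087; 0 0 0.8 0 0 -0.1 0.087")

```text
time: 5.98
ee_pos: [0.6387, -0.106, 0.2007]
eef_rot: [0.68, 0.733, 0.001, 0.001]
ft_force: [0.8, -0.3, -0.6]
width: 0.0865
```

```bash
python3 -c "
from h import *
go(.4468,.1346,.12,94.4)"
```

```text
t 5.97 pos [ 0.6387 -0.106   0.2007] gauge [ 0.0005 -0.1128] w 0.0865 F [ 0.76 -0.34 -0.61] q6 1.87
turn [ 0.14 -0.05 -0.05] shift [ 0.2544 -0.1733  0.0805] len 0.318
```

Request:
carry_out(increments="0 0 0 0.045 -0.031 0 0.087; 0 0 0 0.095 -0.065 0 0.087; 0 0 0 0.145 -0.099 0 0.087; 0 0 0 0.195 -0.133 0.01 0.087; 0 0 0 0.24 -0.164 0.03 0.087")

```text
time: 6.6
ee_pos: [0.4561, 0.1228, 0.1711]
eef_rot: [0.679, 0.734, 0.002, 0.001]
ft_force: [0.5, 0.6, 0.0]
width: 0.0869
```

```bash
python3 -c "
from h import *
go(.4468,.1346,.12,94.4)"
```

```text
t 6.6 pos [0.4561 0.1228 0.1711] gauge [-0.1616  0.131 ] w 0.0869 F [0.53 0.62 0.02] q6 1.3
turn [ 0.27 -0.12 -0.  ] shift [ 0.0124 -0.0086  0.0511] len 0.053
```

Request:
carry_out(increments="0.2 0 0 0.0124 -0.0086 0.02 0.087; 0.2 0 0 0.0124 -0.0086 0.05 0.087; 0.2 0 0 0.0124 -0.0086 0.07 0.087; 0.2 0 0 0.0124 -0.0086 0.07 0.087; 0.2 0 0 0.0124 -0.0086 0.07 0.087")

```text
time: 7.22
ee_pos: [0.4474, 0.1348, 0.102]
eef_rot: [0.68, 0.734, 0.002, -0.0]
ft_force: [-0.1, 0.3, 0.0]
width: 0.0869
```

```bash
python3 -c "
from h import *
go(.4468,.1346,.017,94.4)
p,d=r.camera('side'); cv2.imwrite('pics/side4.png',p);zoom(p,290,110,430,280,4,'pics/z4s.png')
"
```

```text
t 7.22 pos [0.4474 0.1348 0.102 ] gauge [-0.1692  0.1438] w 0.0869 F [-0.06  0.3   0.01] q6 1.29
turn [ 0.12 -0.14 -0.01] shift [-0.0004 -0.0008  0.085 ] len 0.085
```

View pics/z4s.png

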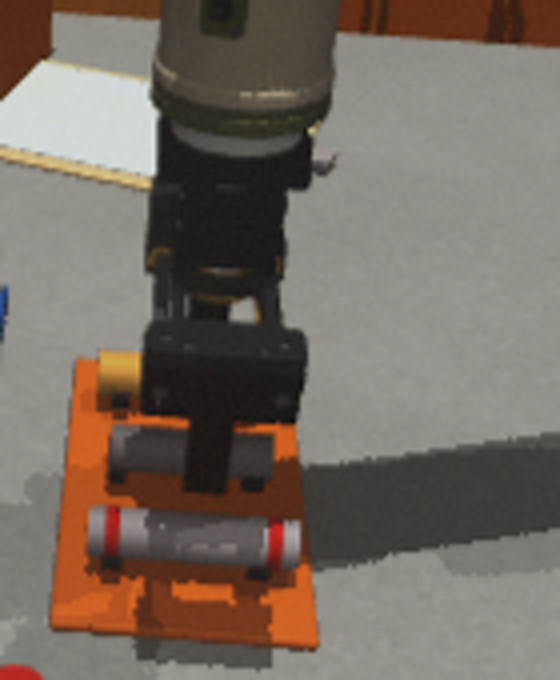

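The open finger (zoom 207,490) stands centred along the roller (195,538). I descend and grip.

Request:
carry_out(increments="0 0 0 0 -0.0008 0.04 0.087; 0 0 0 0 -0.0008 0.07 0.087; 0 0 0 0 -0.0008 0.085 0.087; 0 0 0 0 -0.0008 0.085 0.087; 0 0 0 0 -0.0008 0.085 0.06", squeeze=15)

```text
time: 7.9
ee_pos: [0.4478, 0.1354, 0.0183]
eef_rot: [0.68, 0.734, 0.003, 0.0]
ft_force: [0.2, -0.7, 0.9]
width: 0.0829
```

Request:
carry_out(increments="0 0 0 0 0 0 0.04; 0 0 0 0 0 0 0.02; 0 0 0 0 0 0 0.02; 0 0 0 0 0 0 0.02; 0 0 0 0 0 0 0.02", squeeze=15)

```text
time: 8.52
ee_pos: [0.4477, 0.1354, 0.0183]
eef_rot: [0.68, 0.734, 0.003, 0.0]
ft_force: [-0.4, -0.5, 0.3]
width: 0.0347
```

Request:
carry_out(increments="0 0 0 0 0 0 0.02; 0 0 0 0 0 0 0.02; 0 0 0 0 0 -0.02 0.02; 0 0 0 0 0 -0.06 0.02; 0 0 0 0 0 -0.11 0.02", squeeze=20)

```text
time: 9.15
ee_pos: [0.4462, 0.1349, 0.1285]
eef_rot: [0.679, 0.734, 0.002, -0.0]
ft_force: [1.2, 1.3, -2.7]
width: 0.0295
```

```bash
python3 -c "
from h import *
x,y=gw(0,.055);go(x,y,.14,5)
go(x,y,.14,185)
p,d=r.camera('side'); cv2.imwrite('pics/side5.png',p);zoom(p,200,90,430,280,3,'pics/z5s.png')
"
```

```text
t 9.15 pos [0.4462 0.1349 0.1285] gauge [-0.1703  0.144 ] w 0.0295 F [ 1.19  1.3  -2.73] q6 1.27
turn [-4.00e-02 -2.00e-01  8.94e+01] shift [-0.0872  0.1712 -0.0114] len 0.192
t 9.15 pos [0.4462 0.1349 0.1285] gauge [-0.1703  0.144 ] w 0.0295 F [ 1.19  1.3  -2.73] q6 1.27
turn [ 2.00e-01 -4.00e-02 -9.06e+01] shift [-0.0872  0.1712 -0.0114] len 0.192
```

View pics/z5s.png

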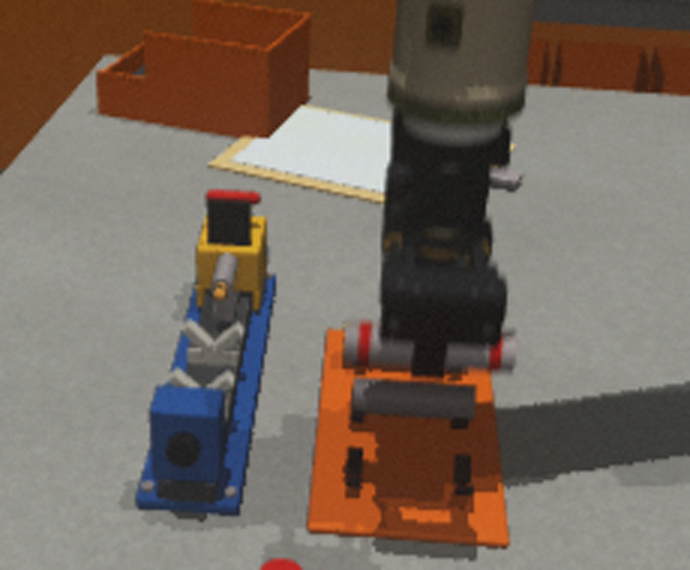

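The roller is held near its middle (zoom 430,352), and the trigger has sprung free. I turn and carry it over the rests.

Request:
carry_out(increments="0 0 9 0 0 -0.02 0.02; 0 0 18 0 0 -0.04 0.02; 0 0 27 -0.02 0.03 -0.04 0.02; 0 0 36 -0.03 0.06 -0.04 0.02; 0 0 45 -0.04 0.085 -0.04 0.02")

```text
time: 9.82
ee_pos: [0.5377, 0.1023, 0.1754]
eef_rot: [0.91, 0.415, 0.006, -0.001]
ft_force: [-0.0, 0.3, -2.3]
width: 0.0295
```

```bash
python3 -c "
from h import *
x,y=gw(0,.055);go(x,y,.14,5)"
```

```text
t 9.82 pos [0.5377 0.1023 0.1754] gauge [-0.082   0.1035] w 0.0295 F [-0.01  0.26 -2.3 ] q6 0.65
turn [-0.12 -0.67 44.08] shift [0.0248 0.0918 0.0359] len 0.102
```

Request:
carry_out(increments="0 -0.1 9 0.005 0.02 0 0.02; 0 -0.3 18 0.01 0.04 0 0.02; 0 -0.4 27 0.016 0.06 0 0.02; 0 -0.5 36 0.021 0.08 0 0.02; -0.1 -0.7 44.1 0.0248 0.0918 0 0.02")

```text
time: 10.45
ee_pos: [0.6238, 0.0605, 0.175]
eef_rot: [0.999, 0.041, -0.001, 0.0]
ft_force: [0.1, 0.3, -2.3]
width: 0.0296
```

```bash
python3 -c "
from h import *
x,y=gw(0,.055);go(x,y,.14,5)"
```

```text
t 10.45 pos [0.6238 0.0605 0.175 ] gauge [0.0001 0.0544] w 0.0296 F [ 0.05  0.27 -2.26] q6 0.06
turn [ 0.    0.08 -0.32] shift [-0.0001 -0.0006  0.035 ] len 0.035
```

Request:
carry_out(increments="0 0 -0.3 0 -0.0006 0.03 0.02; 0 0 -0.3 0 -0.0006 0.06 0.02; 0 0 -0.3 0 -0.0006 0.09 0.02; 0 0 -0.3 0 -0.0006 0.09 0.02; 0 0 -0.3 0 -0.0006 0.09 0.02")

```text
time: 11.08
ee_pos: [0.6241, 0.0612, 0.0859]
eef_rot: [0.999, 0.043, -0.0, -0.0]
ft_force: [0.6, -0.3, -2.8]
width: 0.0297
```

```bash
python3 -c "
from h import *
x,y=gw(0,.055);go(x,y,.0555,5)
for n in('side','top'):
  p,d=r.camera(n); cv2.imwrite(f'pics/{n}6.png',p)
  if n=='side': zoom(p,200,110,340,280,4,'pics/z6s.png')
  else: zoom(p,240,110,440,250,4,'pics/z6t.png')
"
```

```text
t 11.07 pos [0.6241 0.0612 0.0859] gauge [0.0005 0.0551] w 0.0297 F [ 0.59 -0.3  -2.76] q6 0.09
turn [-0.    0.03 -0.01] shift [-0.0004  0.0001  0.0304] len 0.03
```

View pics/z6s.png

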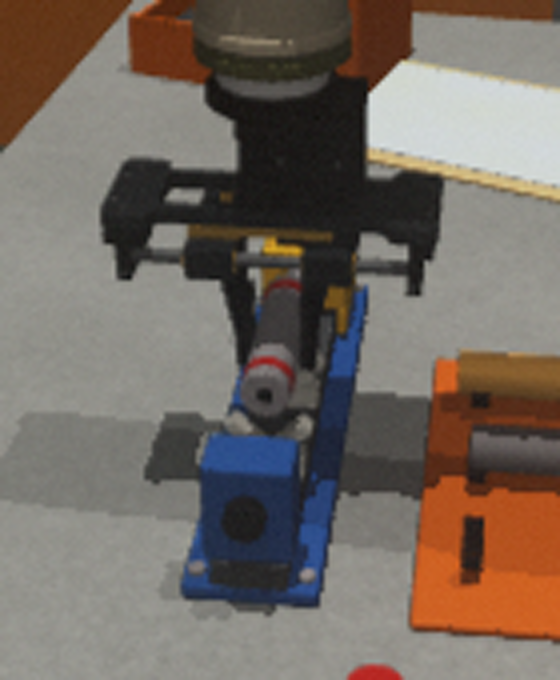

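View pics/z6t.png

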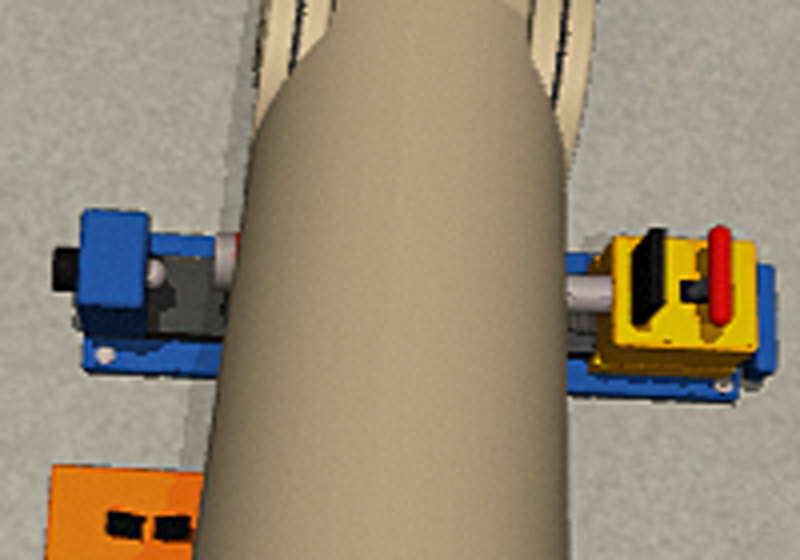

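```bash
python3 -c "
from h import *
f=lambda gx,gy,z:((proj('side',[*gw(gx,gy),z])-[200,110])*4).round(1)
print('roller end',f(0,.115,.0986),'V tips',f(-.0235,.099,.066),f(.0235,.099,.066),'anvil top',f(0,.15,.096))
t=lambda gx,gy,z:((proj('top',[*gw(gx,gy),z])-[240,110])*4).round(1)
print('carriage back edge',t(.03,-.165,.081),t(-.03,-.165,.081), 'roller end', t(0,.115,.0986),'sleeve end',t(0,-.041,.068))
"
```

```text
roller end [267. 400.] V tips [310.7 433. ] [232.6 428.2] anvil top [258.7 438.5]
carriage back edge [757.3 238.5] [759.5 351.5] roller end [213.1 259.9] sleeve end [511.7 290.1]
```

Roller end seen at (265,393) against (267,400) predicted, and the V arms are centred at about 270 against 271. That is within 2 mm, so I lower the roller.

Request:
carry_out(increments="0 0 0 -0.0004 0 0.01 0.02; 0 0 0 -0.0004 0 0.02 0.02; 0 0 0 -0.0004 0 0.026 0.02; 0 0 0 -0.0004 0 0.029 0.02; 0 0 0 -0.0004 0 0.03 0.02")

```text
time: 11.8
ee_pos: [0.6242, 0.0612, 0.0564]
eef_rot: [0.999, 0.043, 0.0, -0.0]
ft_force: [0.8, -0.3, -2.0]
width: 0.0292
```

```bash
python3 -c "
from h import *
x,y=gw(0,.055);go(x,y,.0555,5)
p,d=r.camera('side'); cv2.imwrite('pics/side7.png',p);zoom(p,200,110,340,280,4,'pics/z7s.png')"
```

```text
t 11.8 pos [0.6242 0.0612 0.0564] gauge [0.0006 0.055 ] w 0.0292 F [ 0.81 -0.34 -1.98] q6 0.11
turn [-0.01 -0.05 -0.02] shift [-0.0006 -0.      0.0009] len 0.001
```

View pics/z7s.png

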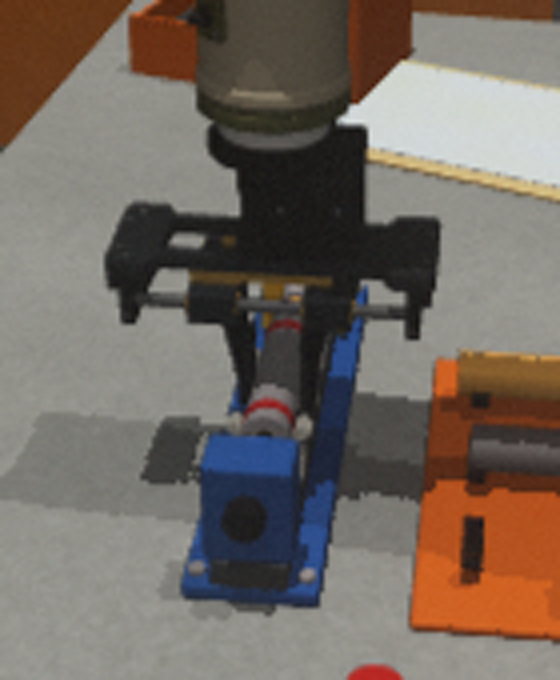

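The roller end (268,420) sits between the V arms. I go down 1.5 mm more, open and rise.

Request:
carry_out(increments="0 0 0 0 0 0.001 0.02; 0 0 0 0 0 0.002 0.02; 0 0 0 0 0 0.002 0.035; 0 0 0 0 0 0.002 0.05; 0 0 0 0 0 0.002 0.06", squeeze=5)

```text
time: 12.48
ee_pos: [0.6241, 0.0612, 0.0543]
eef_rot: [0.999, 0.043, 0.0, -0.0]
ft_force: [0.3, -0.0, -0.7]
width: 0.0475
```

Request:
carry_out(increments="0 0 0 0 0 0 0.06; 0 0 0 0 0 0 0.06; 0 0 0 0 0 -0.03 0.06; 0 0 0 0 0 -0.07 0.06; 0 0 0 0 0 -0.12 0.06")

```text
time: 13.1
ee_pos: [0.6233, 0.0611, 0.1749]
eef_rot: [0.999, 0.043, -0.001, 0.0]
ft_force: [-0.5, 0.2, 0.2]
width: 0.0595
```

```bash
python3 -c "
from h import *
x,y=gw(0,-.2);go(x,y,.17,5)
"
```

```text
t 13.1 pos [0.6233 0.0611 0.1749] gauge [-0.0003  0.055 ] w 0.0595 F [-0.51  0.19  0.24] q6 0.06
turn [ 0.    0.07 -0.02] shift [0.0004 0.255  0.0049] len 0.255
```

```bash
python3 -c "
from h import *
p,d=r.camera('side'); cv2.imwrite('pics/side8.png',p);zoom(p,200,110,340,280,4,'pics/z8s.png')
d=np.load('pics/top0.npy');m=r.camera_model('top');E=m['extrinsics']
for u,v in [(430,180),(430,186),(431,192),(431,198),(428,188),(429,195),(432,195)]:
  q=E[:3,:3]@(np.linalg.solve(m['K'],[u,v,1])*d[v,u])+E[:3,3]; print(wg(q).round(3),q[2].round(3))
"
```

```text
[ 0.02  -0.179] 0.038
[ 0.007 -0.179] 0.038
[-0.006 -0.181] 0.038
[-0.02 -0.18] 0.04
[ 0.003 -0.176] 0.035
[-0.013 -0.176] 0.038
[-0.013 -0.183] 0.038
```

View pics/z8s.png

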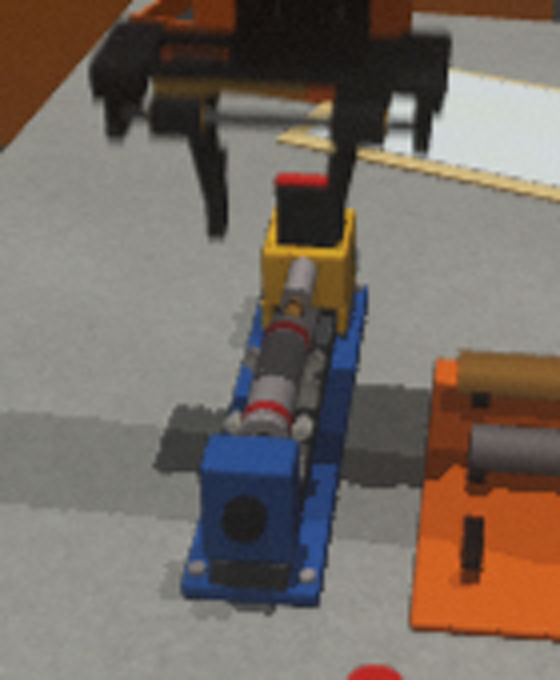

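The roller lies in both rests (ends at zoom 268,415 and 290,325). The rear plate is only 40 mm high, so the closed fingers can push the carriage's back at z of about 0.064.

Request:
carry_out(increments="0 0 0 0 0.05 0 0.06; 0 0 0 0 0.105 0 0.06; 0 0 0 0 0.16 0 0.04; 0 0 0 0 0.215 0 0.0; 0 0 0 0.0004 0.262 0.004 0.0", squeeze=10)

```text
time: 13.78
ee_pos: [0.6496, -0.2023, 0.1786]
eef_rot: [0.999, 0.043, 0.005, -0.001]
ft_force: [0.2, 0.2, 1.0]
width: 0.0374
```

```bash
python3 -c "
from h import *
x,y=gw(0,-.202);go(x,y,.064,5)
"
```

```text
t 13.78 pos [ 0.6496 -0.2023  0.1786] gauge [ 0.0029 -0.2097] w 0.0374 F [0.19 0.16 0.98] q6 0.52
turn [-0.05 -0.53 -0.1 ] shift [-0.0039 -0.0076  0.1146] len 0.115
```

Request:
carry_out(increments="0 -0.5 0 -0.0039 -0.003 0 0.0; 0 -0.5 -0.1 -0.0039 -0.003 0.03 0.0; 0 -0.5 -0.1 -0.0039 -0.003 0.08 0.0; 0 -0.5 -0.1 -0.0039 -0.003 0.1146 0.0; 0 -0.5 -0.1 -0.0039 -0.003 0.1146 0.0")

```text
time: 14.4
ee_pos: [0.6449, -0.1977, 0.0613]
eef_rot: [0.999, 0.044, -0.002, -0.001]
ft_force: [0.5, 0.4, 1.3]
width: 0.0007
```

```bash
python3 -c "
from h import *
x,y=gw(0,-.174);go(x,y,.064,5)
p,d=r.camera('top'); cv2.imwrite('pics/top9.png',p);zoom(p,240,150,440,260,4,'pics/z9t.png')
"
```

```text
t 14.4 pos [ 0.6449 -0.1977  0.0613] gauge [-0.0014 -0.2047] w 0.0007 F [0.52 0.43 1.33] q6 0.55
turn [-0.16  0.25  0.07] shift [ 0.0014 -0.0307 -0.0026] len 0.031
```

View pics/z9t.png

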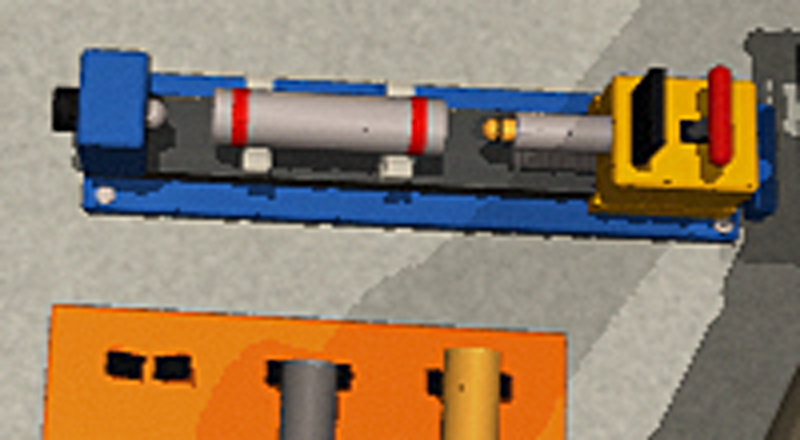

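The top view is clear. The roller runs from zoom x=213 to 446 (120 mm, so 0.515 mm/px) and lies in both rests. The spindle tip is at 166, leaving a gap of about 24.5 mm, and the nose tip at 483 leaves about 19.5 mm. The carriage must therefore go forward about 44 mm to contact with the anvil, plus 11 mm. I find its back face first.

Request:
carry_out(increments="0 0.2 0 0.0014 -0.01 -0.0026 0; 0 0.2 0 0.0014 -0.022 -0.0026 0; 0 0.2 0 0.0014 -0.027 -0.0026 0; 0 0.2 0 0.0014 -0.032 -0.0026 0; 0 0.2 0 0.0014 -0.036 -0.0026 0")

```text
time: 15.08
ee_pos: [0.6449, -0.1632, 0.067]
eef_rot: [0.999, 0.044, 0.002, -0.0]
ft_force: [1.4, -1.9, 1.3]
width: 0.0006
```

```bash
python3 -c "
from h import *
x,y=gw(0,-.13);go(x,y,.064,5)
p,d=r.camera('top'); cv2.imwrite('pics/top10.png',p);zoom(p,240,150,440,260,4,'pics/z10t.png')
"
```

```text
t 15.07 pos [ 0.6449 -0.1632  0.067 ] gauge [ 0.0016 -0.1703] w 0.0006 F [ 1.41 -1.92  1.34] q6 0.49
turn [-0.02 -0.22  0.02] shift [-0.0016 -0.0403  0.003 ] len 0.04
```

View pics/z10t.png

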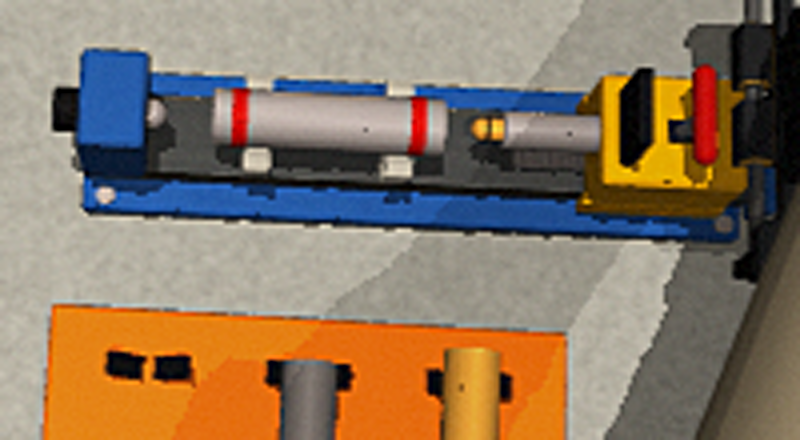

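Contact made: the nose tip moved from 483 to 471, about 6 mm. There are about 38 mm to go until the roller meets the anvil. I push 33 mm.

Request:
carry_out(increments="0 0 0 -0.0016 -0.007 0.002 0; 0 -0.2 0 -0.0016 -0.015 0.002 0; 0 -0.2 0 -0.0016 -0.023 0.002 0; 0 -0.2 0 -0.0016 -0.029 0.002 0; 0 -0.2 0 -0.0016 -0.033 0.002 0")

```text
time: 15.75
ee_pos: [0.6402, -0.1315, 0.0652]
eef_rot: [0.999, 0.043, 0.0, 0.001]
ft_force: [2.1, -6.7, 2.0]
width: 0.0003
```

```bash
python3 -c "
from h import *
x,y=gw(0,-.13);go(x,y,.065,5)
p,d=r.camera('top'); cv2.imwrite('pics/top11.png',p);zoom(p,240,150,440,260,4,'pics/z11t.png')
"
```

```text
t 15.75 pos [ 0.6402 -0.1315  0.0652] gauge [-0.0003 -0.1383] w 0.0003 F [ 2.05 -6.7   1.98] q6 0.44
turn [ 0.07 -0.01 -0.04] shift [ 0.0003 -0.0083  0.0002] len 0.008
```

View pics/z11t.png

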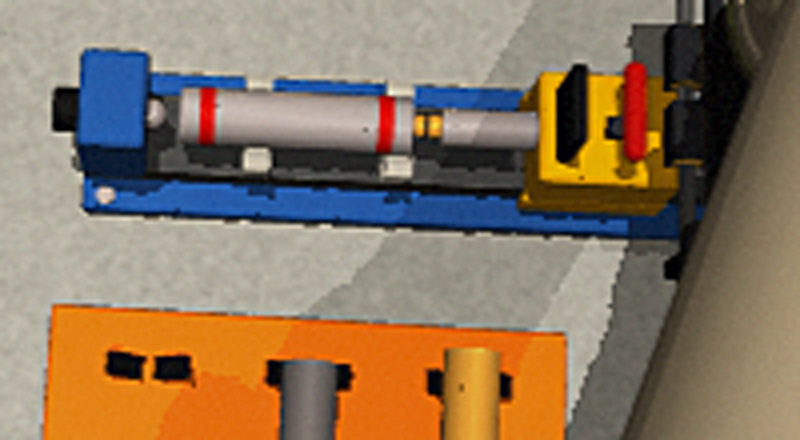

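The roller is being pushed, with its front at 180 and the spindle tip at 166, so about 7 mm remain. The nose is still fully out. I push 14 mm more, slowly.

Request:
carry_out(increments="0 0 0 0.0003 -0.004 0 0; 0 0 0 0.0003 -0.007 0 0; 0 0 0 0.0003 -0.01 0 0; 0 0 0 0.0003 -0.0125 0 0; 0 0 0 0.0003 -0.015 0 0")

```text
time: 16.42
ee_pos: [0.639, -0.1181, 0.0652]
eef_rot: [0.999, 0.043, 0.0, 0.002]
ft_force: [3.1, -9.7, -1.0]
width: 0.0002
```

```bash
python3 -c "
from h import *
x,y=gw(0,-.12);go(x,y,.065,5)
p,d=r.camera('top'); cv2.imwrite('pics/top12.png',p);zoom(p,270,160,370,200,8,'pics/z12t.png')
"
```

```text
t 16.43 pos [ 0.639  -0.1181  0.0652] gauge [-0.0003 -0.1249] w 0.0002 F [ 3.1  -9.66 -1.05] q6 0.42
turn [ 0.19 -0.02 -0.12] shift [ 0.0003 -0.0049  0.0001] len 0.005
```

View pics/z12t.png

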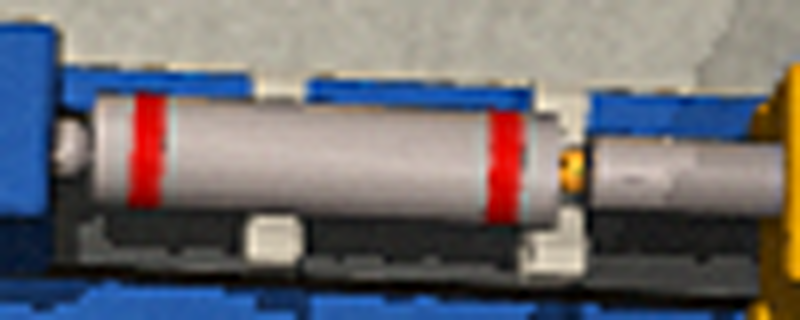

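The roller is on the spindle (zoom 93,148) and the nose is about half in (560 to 592, about 8 mm showing). I push about 3.5 mm more to allow for the ratchet play.

Request:
carry_out(increments="0 0 0 0.0003 -0.002 0 0; 0 0 0 0.0003 -0.003 0 0; 0 0 0 0.0003 -0.004 0 0; 0 0 0 0.0003 -0.005 0 0; 0 0 0 0.0003 -0.005 0 0")

```text
time: 17.1
ee_pos: [0.6388, -0.1157, 0.0652]
eef_rot: [0.999, 0.042, 0.0, 0.003]
ft_force: [4.0, -9.7, -0.6]
width: 0.0003
```

```bash
python3 -c "
from h import *
x,y=gw(0,-.12);go(x,y,.065,5)
p,d=r.camera('top'); cv2.imwrite('pics/top13.png',p);zoom(p,270,160,370,200,8,'pics/z13t.png')
"
```

```text
t 17.1 pos [ 0.6388 -0.1157  0.0652] gauge [-0.0003 -0.1225] w 0.0003 F [ 3.98 -9.74 -0.61] q6 0.41
turn [ 0.37 -0.03 -0.24] shift [ 0.0003 -0.0025  0.0002] len 0.003
```

View pics/z13t.png

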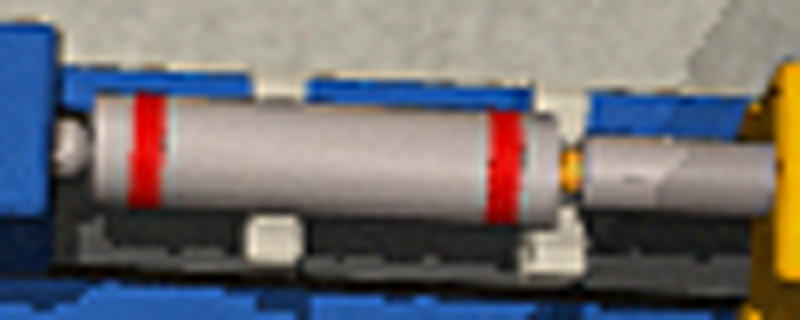

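About 6 mm of the nose shows (in by about 10 mm) and the black ring is covered. I back off and look.

Request:
carry_out(increments="0 0 0 0 0.003 0 0; 0 0 0 0 0.006 0 0; 0 0 0 0 0.01 0 0; 0 0 0 0 0.015 0 0; 0 0 0 0 0.02 0 0")

```text
time: 17.77
ee_pos: [0.6404, -0.1358, 0.0652]
eef_rot: [0.999, 0.042, 0.0, 0.003]
ft_force: [-0.4, 0.3, 0.4]
width: 0.0005
```

```bash
python3 -c "
from h import *
x,y=gw(0,-.12);go(x,y,.065,5)
p,d=r.camera('top'); cv2.imwrite('pics/top14.png',p);zoom(p,270,160,370,200,8,'pics/z14t.png')
"
```

```text
t 17.77 pos [ 0.6404 -0.1358  0.0652] gauge [-0.0005 -0.1426] w 0.0005 F [-0.41  0.32  0.35] q6 0.44
turn [ 0.35 -0.01 -0.23] shift [ 0.0004 -0.0226  0.0001] len 0.023
```

View pics/z14t.png

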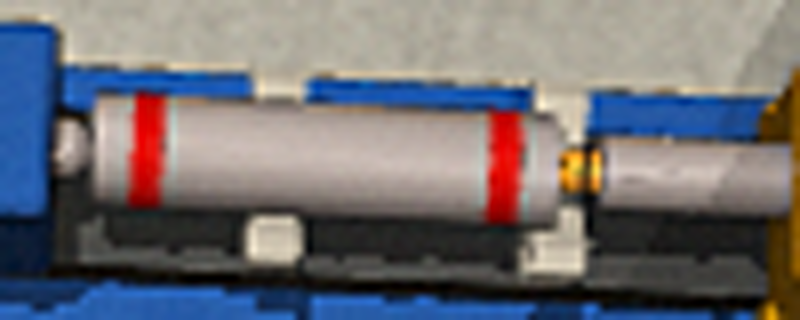

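The ratchet caught after a fall-back of about 4.7 mm. The nose shows about 11.4 mm, so it is only about 4.6 mm in, near the low limit. One more tooth would give about 9.6 mm, so I push again about 3 mm further than before.

Request:
carry_out(increments="0 0 0 0.0004 -0.007 0 0; 0 0 0 0.0004 -0.014 0 0; 0 0 0 0.0004 -0.019 0 0; 0 0 0 0.0004 -0.022 0 0; 0 0 0 0.0004 -0.024 0 0")

```text
time: 18.45
ee_pos: [0.639, -0.1156, 0.0653]
eef_rot: [0.999, 0.04, 0.001, 0.006]
ft_force: [4.3, -9.7, -5.3]
width: 0.0005
```

```bash
python3 -c "
from h import *
x,y=gw(0,-.1195);go(x,y,.065,5)
p,d=r.camera('top'); cv2.imwrite('pics/top15.png',p);zoom(p,270,160,370,200,8,'pics/z15t.png')
"
```

```text
t 18.45 pos [ 0.639  -0.1156  0.0653] gauge [-1.000e-04 -1.224e-01] w 0.0005 F [ 4.26 -9.71 -5.33] q6 0.4
turn [ 0.64 -0.09 -0.37] shift [ 0.0001 -0.0029  0.0002] len 0.003
```

View pics/z15t.png

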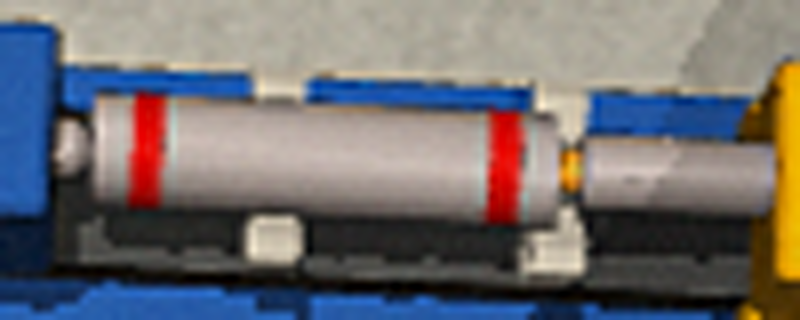

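Request:
carry_out(increments="0.3 0 0 0 -0.002 0 0; 0.3 0 -0.2 0 -0.0035 0 0; 0.3 0 -0.2 0 -0.005 0 0; 0.3 0 -0.2 0 -0.006 0 0; 0.3 0 -0.2 0 -0.006 0 0")

```text
time: 19.12
ee_pos: [0.6388, -0.1126, 0.0653]
eef_rot: [0.999, 0.041, 0.002, 0.005]
ft_force: [4.4, -10.8, -6.1]
width: 0.0004
```

```bash
python3 -c "
from h import *
x,y=gw(0,-.1195);go(x,y,.065,5)
p,d=r.camera('top'); cv2.imwrite('pics/top16.png',p);zoom(p,270,160,370,200,8,'pics/z16t.png')
"
```

```text
t 19.12 pos [ 0.6388 -0.1126  0.0653] gauge [-1.000e-04 -1.194e-01] w 0.0004 F [  4.37 -10.84  -6.14] q6 0.4
turn [ 0.6  -0.16 -0.28] shift [0.0001 0.0001 0.0003] len 0.0
```

View pics/z16t.png

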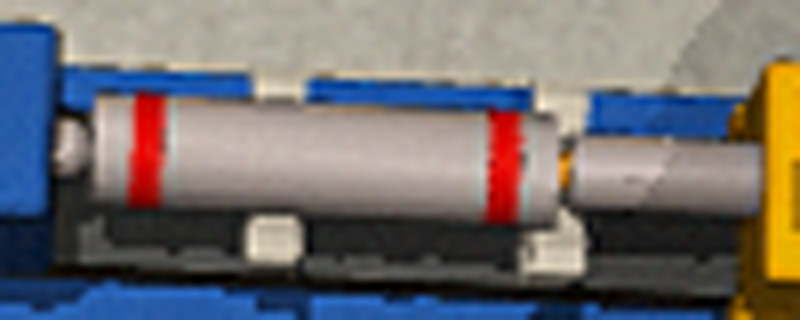

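About 3.5 mm of the nose shows (in by about 12.5 mm, not bottomed). I back off again.

Request:
carry_out(increments="0 0 0 0 0.003 0 0; 0 0 0 0 0.006 0 0; 0 0 0 0 0.01 0 0; 0 0 0 0 0.015 0 0; 0 0 0 0 0.02 0 0")

```text
time: 19.8
ee_pos: [0.6404, -0.1327, 0.0655]
eef_rot: [0.999, 0.041, 0.002, 0.005]
ft_force: [0.0, 0.1, -0.1]
width: 0.0005
```

```bash
python3 -c "
from h import *
x,y=gw(0,-.205);go(x,y,.065,5)
p,d=r.camera('top'); cv2.imwrite('pics/top17.png',p);zoom(p,270,160,370,200,8,'pics/z17t.png')
"
```

```text
t 19.8 pos [ 0.6404 -0.1327  0.0655] gauge [-0.0002 -0.1396] w 0.0005 F [ 0.01  0.14 -0.14] q6 0.43
turn [ 0.59 -0.16 -0.28] shift [0.0005 0.0654 0.0012] len 0.065
```

View pics/z17t.png

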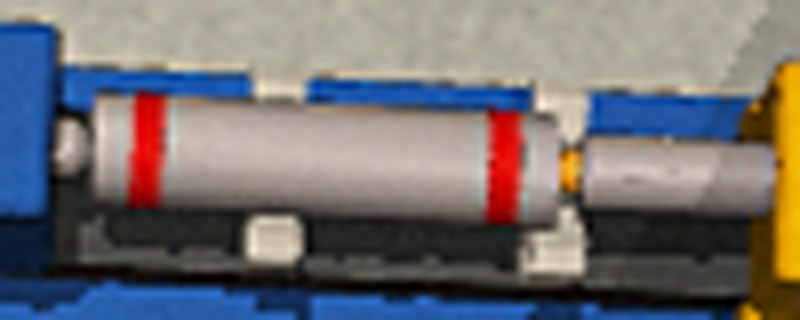

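It caught on the next tooth: about 6.3 mm shows, so the nose is about 9.7 mm in, or about 8.4 N. I withdraw back and up, then check the whole scene.

Request:
carry_out(increments="0 0 0 0 0.02 0 0; 0 0 0 0 0.045 0 0; 0 0 0 0 0.065 -0.02 0; 0 0 0 0 0.07 -0.07 0; 0 0 0 0 0.07 -0.12 0")

```text
time: 20.48
ee_pos: [0.6448, -0.2048, 0.1876]
eef_rot: [0.999, 0.04, 0.001, 0.006]
ft_force: [0.3, 1.0, 0.2]
width: 0.0005
```

Request:
carry_out(increments="0 0 0 0 0 0 0; 0 0 0 0 0 0 0; 0 0 0 0 0 0 0; 0 0 0 0 0 0 0; 0 0 0 0 0 0 0")

```text
time: 21.1
ee_pos: [0.6447, -0.2047, 0.187]
eef_rot: [0.999, 0.04, 0.001, 0.006]
ft_force: [-0.2, 0.5, 0.3]
width: 0.0003
```

```bash
python3 -c "
from h import *
p,d=r.camera('top'); cv2.imwrite('pics/top18.png',p);zoom(p,270,160,370,200,8,'pics/z18t.png')
q,_=r.camera('side'); cv2.imwrite('pics/side18.png',q)
for n,a,b in(('top',p,cv2.imread('pics/top0.png')),('side',q,cv2.imread('pics/side0.png'))):
  for im in(a,b):
    print(n,[(s[:4],c) for s,c,m in blobs(mask(im,(0,150,80),(4,255,255))|mask(im,(174,120,80),(180,255,255)),25)][:8])
B=[c for s,c,m in blobs(mask(p,(0,150,80),(4,255,255)),25) if s[1]<205 and 280<0+c[0]+20 and c[0]<345 and c[1]>165]
W=[ray('top',c,.08) for c in B];print([wg(w).round(4) for w in W],r.read_state()['time'])
"
```

```text
top [([391, 165, 6, 25], [393.0, 176.9]), ([286, 172, 5, 14], [287.9, 178.6]), ([331, 174, 4, 14], [332.5, 180.5]), ([151, 200, 13, 13], [156.9, 206.0])]
top [([371, 164, 6, 25], [373.1, 175.9]), ([151, 200, 13, 13], [156.9, 206.0]), ([270, 237, 14, 5], [276.5, 239.0]), ([267, 282, 15, 5], [273.8, 283.7])]
side [([267, 162, 18, 4], [275.2, 163.5]), ([287, 276, 14, 17], [293.4, 284.0])]
side [([264, 169, 19, 4], [274.1, 170.1]), ([316, 237, 4, 11], [317.6, 242.1]), ([357, 239, 4, 12], [358.3, 244.4]), ([287, 276, 14, 17], [293.3, 283.9])]
[array([-0.0029,  0.1255]), array([-0.0025,  0.0338])] 21.2
```

View pics/z18t.png

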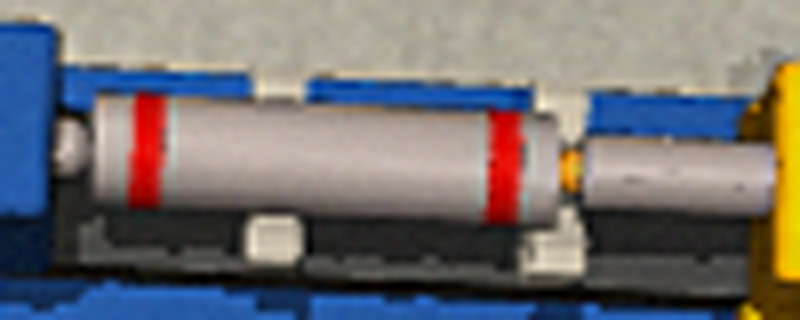

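View pics/side18.png

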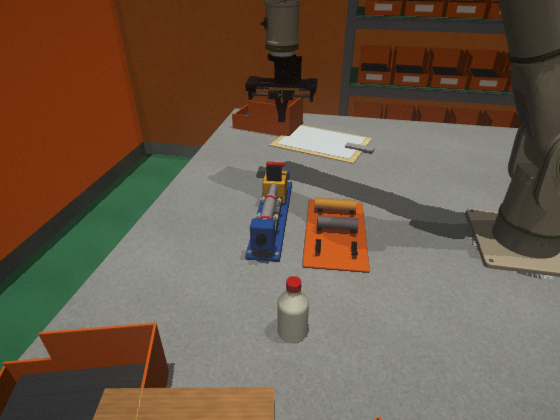

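The roller is seated parallel in both rests, with its centre at y of about 80 mm (the limits are 55 to 86 mm). The nose is unchanged after the wait, the other rollers and the bottle have not moved, and the arm is clear. I hand in.

```bash
python3 -c "
from bench import r
print(r.close_job())"
```

```text
the job is handed in; nothing more can be done
None
```

The red-banded roller is mounted in the gauge and the job was handed in at about 21 s. I squeezed the trigger, slid the carriage back and laid the roller in both V rests. Then I pushed the carriage up on its back face with the trigger free.

The first release caught one tooth too low, with the nose only about 4.6 mm in. I pushed once more, and it caught on the next tooth.

**Last checks:**
- **Nose:** it is about 9.7 mm of its 16 mm in, which works out to about 8.4 N. That was unchanged just over a second later. I estimated this from how much of the nose shows in the picture; the force at the roller was not measured.
- **Roller:** it lies parallel to the gauge with its centre at y of about 80 mm.
- **Sideways position:** the camera put the roller 2.5 to 2.9 mm off centre, against a limit of 4 mm. I put that down to viewing angle and calibration, since it looks seated in both rests.
- **Other objects:** the bottle's cap sits on the same pixels as at the start. The grey and brass rollers look unmoved in the pictures, but I did not measure them.
- **Arm:** it is clear of everything.

One reading disagreed with the description: the fingers showed 27 mm when the trigger was fully squeezed, not 30 mm. The carriage slid freely all the same.

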